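Load the vacuum fixture and set its throttle valve two turns open

ROBOT

A 6-joint arm with a two-finger parallel gripper is mounted at the origin on the work surface. World frame = base frame: x ahead of the robot, y to its left, z up, the work surface at z = 0. Lengths are in m, angles in rad, forces in N, time in s.
With the tool pointing down it reaches from about 0.35 to 1 m from the base axis. Payload 7.1 kg.
Tool frame: the origin (TCP) lies between the finger pads; the fingertips stand 22 mm ahead of it and the grasp point (between the pads) lies 3 mm ahead of it; z points along the fingers, y is the line along which they close (so a half turn about z gives the same grasp; the last joint's range is limited). The gripper opens to 85 mm and grips with 20 to 120 N. Pads are 22 mm wide; open, the fingers measure 114 mm over their backs; the gripper's body (76 mm by 85 mm) begins 54 mm behind the grasp point. The pads swing forward as they close: fully open they stand 13 mm farther back than shut.
Start: joints at [-1.184, 0.423, 1.63, -0, 1.089, -0.019], TCP at [0.247, -0.574, 0.253] pointing down, gripper open.
Joint ranges: [-3, 3], [-0.9, 2.11], [0.09, 2.58], [-1.31, 4.45], [0.11, 2.69], [-2.54, 2.54]. Speed limits (rad/s): [2.39, 2.39, 3.01, 3.14, 3.14, 3.14].

INTERFACE

Orientations are given as a rotation vector (axis times angle).
In Python, from rig import manip gives the robot as it stands. The module is installed in compiled form; this text tells all that it offers. Calls block until the motion is done:
- manip.move_to(position, orientation): joint-space move of the TCP to a pose.
- manip.servo_line(position, orientation=None, rate=0.15): straight line of the TCP; orientation=None keeps the orientation; rate is the mean speed in m/s.
- manip.set_joints(angles): joint-space move.
- manip.command_gripper(opening, f_grip=None): finger opening in m; f_grip is the grip in N (None keeps the last); returns when the fingers have stopped.
- manip.hold(seconds).
- manip.solve_ik(position, orientation): joint angles nearest the present ones, or None.
- manip.camera(name): name is "scene" or "side" or "wrist"; returns a dict with "image" (480x640x3 uint8, red, green, blue), "fx", "fy", "cx", "cy" (pixels), "cam_to_world" (4x4, takes a point from camera to world coordinates); the wrist camera has in their place "mount" (4x4, takes a point from camera to tool coordinates, whose origin is the TCP and whose axes are the flange's). Camera axes: x right, y down, z forward; pixel columns grow to the right and rows downward; lengths in m; the calibration is good to about 2 mm. A picture is of the moment at which its call begins: read the wrist's pose just before it. There is no depth.
A pose or a line that the arm cannot do raises manip.IKError and nothing moves.
- manip.sign_off(): hands the job in; it is judged then, once.
Readings, each from a call of its own:
- manip.get_time(): time.
- manip.get_joint_positions(): joint angles.
- manip.get_joint_vel(): joint speeds.
- manip.get_tau(): joint torques, N m.
- manip.get_position(): TCP position.
- manip.get_ee_rot(): TCP orientation.
- manip.get_contact_force(): force on the tool from outside, world axes, zero at the start.
- manip.get_torque(): the same for the moment, N m.
- manip.get_width(): finger opening in m.
- manip.get_grip_force(): force on a finger pad.
Only numpy, scipy, OpenCV 4.12 (cv2) and the standard library are available. Lean on these libraries where they do the work, as an engineer would, in place of code of your own. Each camera call takes 0.05 s, during which the arm holds its last target. There are 200 camera calls.

TASK

Pick up the round metal blank and seat it flat in the round recess of the vacuum fixture, and let it go there. Then take the upright handle of the fixture's valve wheel, crank the wheel clockwise (seen from above) until the valve is closed against its stop, and back it off counter-clockwise by exactly two full turns from the stop. Finish while still gripping the handle to hold the wheel steady there, with the blank still seated; leave the square blank, the hammer and the steel bench block where they are.

Things in the scene. Friction and masses are not known exactly. Their poses are not given: they have to be found in the camera images.
- round_blank_center (a point): Centre (half-way up) of the loose round aluminium blank: a plain disc 56 mm in diameter and 16 mm thick, about 0.11 kg, lying flat on the table at the left; z axis is the disc's axis. It and the square blank may have swapped places.
- square_blank_center (a point): Centre (half-way up) of the loose square aluminium blank, 50 x 50 x 16 mm, a bystander lying flat on the table at the left; z up.
- round_recess (a point): Centre of the flat floor of the round recess in the fixture's steel nest plate. The recess is 60 mm in diameter and 6 mm deep with a 1.5 mm chamfered mouth; its floor is 26 mm and the nest plate's top 32 mm above the table, so a seated blank stands 10 mm out and has its centre 8 mm above this point. z up.
- square_recess (a point): Centre of the floor of the square recess (54 x 54 mm, 6 mm deep) in the same nest plate, 88 mm from the round one; not used.
- wheel_axis (a point): Point on the valve wheel's vertical axis at the height of the middle of its handle (97 mm above the table). The dark steel three-spoked wheel has a rim 55 mm in radius at its bar's centre; the bar is 12 mm thick, its top 70 mm above the table. A brass valve stands under it.
- handle: Upright black crank handle on the wheel's rim: a cylinder 20 mm in diameter and 48 mm long that revolves freely on its pin, so the fingers need not turn with the wheel. Origin at the centre, half-way up: 97 mm above the table (handle from 73 to 121 mm), 55 mm from the wheel's axis. Its own yaw means nothing.
- valve_wheel (a joint): Angle of the valve wheel, rad: 0 at the closed stop, growing as it opens counter-clockwise seen from above, over several turns (6.283 each) to an open stop at 20. Starts partly open, between 2 and 5.5. It stays where it is left; friction about 0.08 N m (some 1.5 N at the handle).
- hammer: Bystander: a loose hand hammer lying on the table at the right, beyond the valve. Origin under the middle of it.
- bench_block: Bystander: loose dark steel bench block 90 x 60 x 30 mm, 1.25 kg, on the table at the far left, beyond the blanks. Origin at the centre of its underside.
- fixture: The vacuum fixture, fixed to the table: an aluminium base plate 200 x 350 x 12 mm with the steel nest plate (190 x 100 mm) at its left end and the valve at its right end. Origin under the middle of the base plate; z up, y from valve towards nest, x away from the robot at zero yaw.
Things that resemble listed ones, but are neither listed nor needed, are in the scene too. What is shaped like the part that bears round_blank_center but blue or purple is not meant.

How it is judged:
On the way, in this order (a step that is already met when the one before it is completed fails the run):
1. the round blank lies flat on the floor of the round recess, released (horizontal distance between round_blank_center and round_recess below 0.005 m and z of round_blank_center in the frame of round_recess below 0.0095 m and angle between the z axis of round_blank_center and the z axis of round_recess, either way round below 0.05 rad and contact force between round_blank and the fingers below 0.1 N), for 0.2 s.
2. the valve is closed to its stop (value of joint valve_wheel below 0.1 rad), for 0.1 s.
At the end, for the whole second after the job is handed in: The round blank lies flat in the round recess (centre within 5 mm, within 1.5 mm of its floor, tilt under 3 degrees); the valve wheel stands two turns (12.57 rad) open, within 0.2 rad, and at rest; the fingers grip the handle with more than 1.5 N (horizontal distance between round_blank_center and round_recess below 0.005 m and z of round_blank_center in the frame of round_recess below 0.0095 m and angle between the z axis of round_blank_center and the z axis of round_recess, either way round below 0.05 rad and value of joint valve_wheel between 12.366 and 12.766 rad and velocity of joint valve_wheel between -0.1 and 0.1 rad/s and contact force between the fingers and handle above 1.5 N); the arm keeps its last pose, push and grip.
It fails at once if the square blank is moved by more than 20 mm (distance of square_blank_center from where it was at the start of the episode above 0.02 m).
It fails at once if the hammer is moved by more than 30 mm (distance of hammer from where it was at the start of the episode above 0.03 m).
It fails at once if the bench block is moved by more than 20 mm (distance of bench_block from where it was at the start of the episode above 0.02 m).
It also fails if it takes over 72 s, if anything falls off the work surface, if the arm or the gripper's body presses on something with over 40 N, if the wrist force passes 120 N, or if a joint passes its speed limit or range.

## Working session

There is one attempt and no reset: what is moved stays moved. The work goes in short steps, each a Python script; the robot and the scene stay as the last script left them, time stands still between calls to the robot, and variables do not carry over. Pictures are saved under pics/ and viewed, at most 10 in all, crops included, and the job is handed in when it is done.

```bash
mkdir -p pics; cat > h.py <<'E'
import numpy as np, cv2
from rig import manip
from scipy.spatial.transform import Rotation as R
def ray(c,T,u,v,z):
    d=T[:3,:3]@np.array([(u-c['cx'])/c['fx'],(v-c['cy'])/c['fy'],1.]); o=T[:3,3]
    return o+d*(z-o[2])/d[2]
def proj(c,T,p):
    q=np.linalg.inv(T)@np.r_[p,1]; return np.array([c['fx']*q[0]/q[2]+c['cx'],c['fy']*q[1]/q[2]+c['cy']])
def tool():
    T=np.eye(4);T[:3,:3]=R.from_rotvec(manip.get_ee_rot()).as_matrix();T[:3,3]=manip.get_position();return T
def down(yaw): # tool x at yaw, z down
    c,s=np.cos(yaw),np.sin(yaw)
    return R.from_matrix(np.array([[c,s,0],[s,-c,0],[0,0,-1.]])).as_rotvec()
def snap(n,f):
    T=tool();c=manip.camera(n);cv2.imwrite('pics/'+f,c['image'][:,:,::-1])
    T=T@c['mount'] if n=='wrist' else np.array(c['cam_to_world'])
    np.savez('pics/'+f+'.npz',T=T,**{k:c[k] for k in('fx','fy','cx','cy')})
    return c,T
E
python3 - <<'E'
from h import *
for n in('scene','side'):
    c,T=snap(n,n+'1.png');print(n,c['fx'],np.round(T,3).tolist())
c,T=snap('wrist','w1.png');print(np.round(c['mount'],3).tolist(),manip.get_ee_rot(),manip.get_time())
E
```

```text
scene 560.0660013575601 [[-0.448, 0.657, -0.607, 1.31], [0.894, 0.318, -0.316, 0.385], [-0.015, -0.684, -0.73, 1.007], [0.0, 0.0, 0.0, 1.0]]
side 599.7830617167871 [[-0.889, -0.341, 0.305, 0.105], [-0.457, 0.689, -0.563, 0.779], [-0.018, -0.64, -0.768, 1.165], [0.0, 0.0, 0.0, 1.0]]
[[-0.001, -0.955, -0.298, 0.075], [1.0, -0.001, -0.0, -0.0], [-0.0, -0.298, 0.955, -0.121], [0.0, 0.0, 0.0, 1.0]] [-3.07602974e+00 -6.32738578e-01  3.63378099e-04] 0.15
```

View pics/scene1.png

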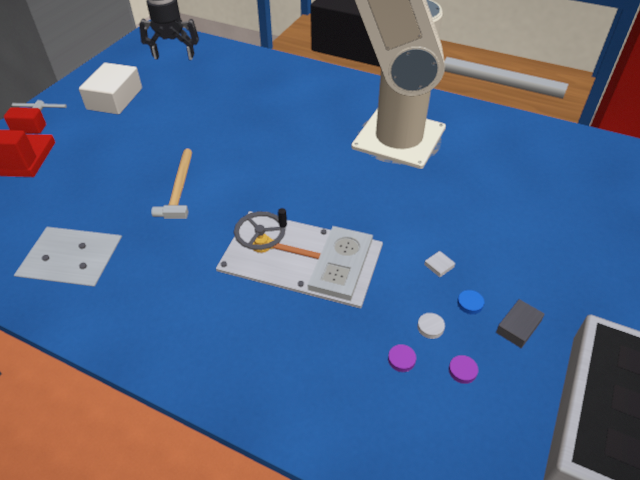

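View pics/side1.png

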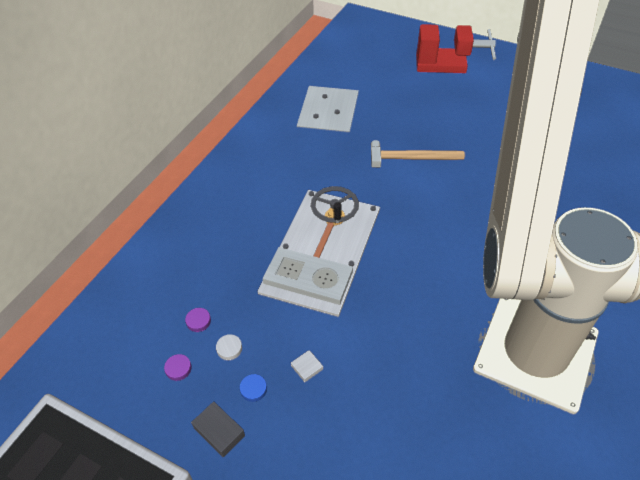

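The silver disc, at scene (431,325) and side (229,347), is the round blank. The things it could be confused with in the scene view are the blue disc (471,301), the purple discs (402,357) and (464,369), and the square blank (440,264). The round recess is at scene (347,245) and side (326,277), and the handle is at scene (282,217).

```bash
python3 - <<'E'
from h import *
S=np.load('pics/scene1.png.npz');D=np.load('pics/side1.png.npz')
P=dict(blank=((431,323),(229,345),.016),sq=((440,263),(307,364),.016),blue=((471,300),(253,385),.016),rr=((347,245),(326,277),.028),sr=((337,273),(290,268),.028),hub=((259,230),(335,205),.066),handle=((282,217),(337,210),.097),block=((521,321),(218,427),.03))
for k,(a,b,z) in P.items(): print(k,ray(S,S['T'],*a,z).round(3),ray(D,D['T'],*b,z).round(3))
p=ray(D,D['T'],229,345,.016)
# wrist look over blank
M=np.array(manip.camera('wrist')['mount'])
for yaw in (0,np.pi,np.pi/2,-np.pi/2):
    o=R.from_rotvec(down(yaw)).as_matrix(); print(yaw,manip.solve_ik(p+[0,0,.22],down(yaw)))
E
```

```text
blank [0.599 0.294 0.016] [0.597 0.294 0.016]
sq [0.431 0.26  0.016] [0.424 0.259 0.016]
blue [0.503 0.353 0.016] [0.501 0.351 0.016]
rr [0.483 0.047 0.028] [0.486 0.045 0.028]
sr [0.571 0.062 0.028] [0.574 0.059 0.028]
hub [ 0.561 -0.144  0.066] [ 0.553 -0.139  0.066]
handle [ 0.527 -0.099  0.097] [ 0.529 -0.1    0.097]
block [0.522 0.461 0.03 ] [0.512 0.464 0.03 ]
0 [ 4.40183274e-01  5.00592919e-01  1.54703140e+00 -4.44089210e-16
  1.09396833e+00  2.01097960e+00]
3.141592653589793 [ 4.40183274e-01  5.00592919e-01  1.54703140e+00 -4.44089210e-16
  1.09396833e+00 -1.13061305e+00]
1.5707963267948966 [ 4.40183274e-01  5.00592919e-01  1.54703140e+00 -4.44089210e-16
  1.09396833e+00  4.40183274e-01]
-1.5707963267948966 None
```

```bash
python3 - <<'E'
from h import *
manip.move_to([.598,.294,.22],down(np.pi/2))
c,T=snap('wrist','w2.png')
hsv=cv2.cvtColor(c['image'],cv2.COLOR_RGB2HSV)
m=((hsv[:,:,1]<60)&(hsv[:,:,2]>120)).astype(np.uint8)
n,l,s,ce=cv2.connectedComponentsWithStats(m)
for i in range(1,n):
    if s[i,4]>800: print(s[i],ce[i],ray(c,T,*ce[i],.016).round(4))
print(manip.get_time())
E
```

```text
[ 290  180   58   58 2612] [318.50421133 208.44372129] [0.5973 0.2966 0.016 ]
[ 113  212   67   65 2630] [144.53346008 243.2       ] [0.4258 0.2619 0.016 ]
[159 300  49  62 836] [180.98205742 330.58253589] [0.45   0.1634 0.016 ]
[430 300  49  62 832] [455.88942308 330.63701923] [0.7441 0.1629 0.016 ]
[ 198  341  148   88 8801] [274.17373026 380.93807522] [0.5471 0.0984 0.016 ]
3.525
```

View pics/w2.png

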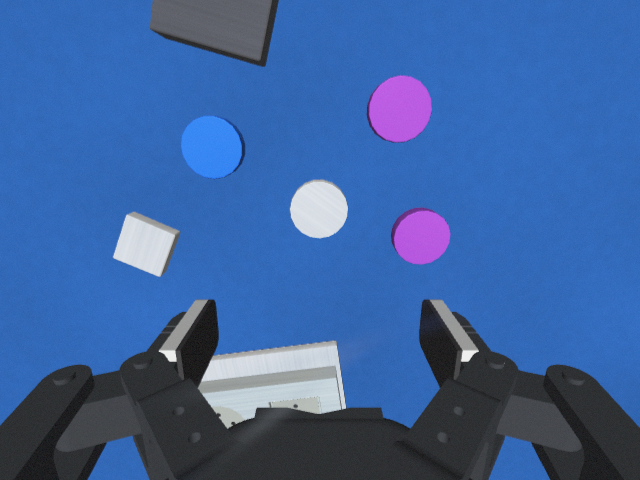

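The white disc (319,208) measures 58 px, about 57 mm, at (0.597, 0.296), which matches the round blank. The purple and blue discs lie to its sides, so I'll grip along world y, where nothing is in the way.

```bash
python3 - <<'E'
from h import *
o=down(np.pi); x,y=.597,.296
manip.command_gripper(.068,40)
manip.move_to([x,y,.08],o)
c,T=snap('wrist','w3.png')
f0=manip.get_contact_force(); print(f0)
manip.servo_line([x,y,.036],rate=.1)
z=.036
while z>.008:
    z-=.001; manip.servo_line([x,y,z],rate=.05)
    f=manip.get_contact_force()
    if np.linalg.norm(f-f0)>3: break
print('touch',z,manip.get_position(),f-f0,manip.get_width(),manip.get_time())
manip.servo_line([x,y,z+.010],rate=.1)
manip.command_gripper(.05,40)
print(manip.get_width(),manip.get_grip_force(),manip.get_position(),manip.get_contact_force(),manip.get_time())
E
```

```text
[-0.08106131  0.22222678  0.403692  ]
touch 0.013999999999999978 [0.59702953 0.29601603 0.01492732] [-2.12457422 -1.05862954  8.68752496] 0.06800032943310404 11.3917
0.054228444884180514 41.06580376625061 [0.59716015 0.29610764 0.02451097] [-1.39885818 -0.79153908  6.02384278] 11.9083
```

View pics/w3.png

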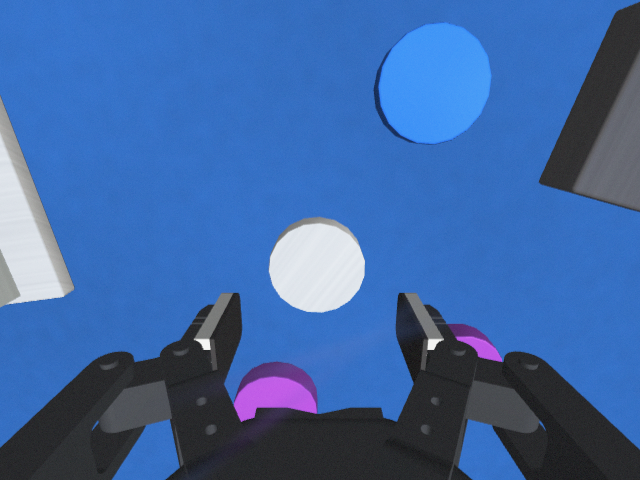

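```bash
python3 - <<'E'
from h import *
d=np.load('pics/w3.png.npz');print(ray(d,d['T'],317,267,.016), d['T'][:3,3],d['fx'])
d=np.load('pics/w2.png.npz');print(ray(d,d['T'],319,209.5,.016))
x,y,z=manip.get_position()
manip.servo_line([x,y,.08],rate=.15)
c,T=snap('wrist','w4.png')
print(manip.get_width(),manip.get_grip_force(),manip.get_position(),manip.get_contact_force())
manip.move_to([.485,.046,.20],down(np.pi))
c,T=snap('wrist','w5.png');print(proj(c,T,[.485,.046,.032]),manip.get_time(),manip.get_position())
a=cv2.imread('pics/w4.png')[160:480,80:560];b=cv2.imread('pics/w5.png')
cv2.imwrite('pics/ab.png',np.vstack([cv2.resize(a,(450,300)),cv2.resize(b[100:400,100:550],(450,300))]))
E
```

```text
[0.59600019 0.29526502 0.016     ] [0.5201564  0.29616419 0.20153125] 347.6359682909796
[0.59781087 0.29555921 0.016     ]
0.054096261297287 42.30605721473694 [0.59647179 0.29577619 0.07908854] [ 0.6505489   0.17511429 -1.61374508]
[317.85054707 221.89920954] 13.6833 [0.48573638 0.04677034 0.1996106 ]
```

View pics/ab.png

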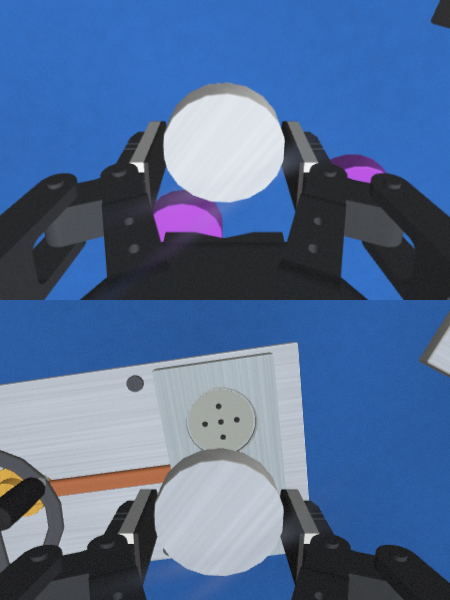

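```bash
python3 - <<'E'
from h import *
d=np.load('pics/w4.png.npz')
im=cv2.imread('pics/w4.png');hsv=cv2.cvtColor(im,cv2.COLOR_BGR2HSV)
col=hsv[340:400,319];print(col[20:50].tolist())
d5=np.load('pics/w5.png.npz')
im5=cv2.imread('pics/w5.png')
crop=np.hstack([cv2.resize(im[240:390,240:400],(400,375),interpolation=cv2.INTER_CUBIC),cv2.resize(im5[170:270,265:371],(398,375),interpolation=cv2.INTER_CUBIC)])
cv2.imwrite('pics/c1.png',crop)
print(ray(d5,d5['T'],321,221,.032))
E
```

```text
[[108, 13, 231], [105, 13, 232], [105, 13, 234], [108, 14, 234], [108, 13, 235], [108, 13, 235], [104, 14, 235], [106, 14, 235], [108, 13, 233], [108, 14, 233], [108, 14, 232], [108, 14, 231], [107, 15, 231], [105, 15, 231], [109, 18, 229], [109, 61, 220], [110, 150, 197], [110, 146, 195], [110, 147, 196], [110, 149, 194], [110, 146, 194], [110, 149, 194], [110, 149, 194], [109, 151, 192], [110, 150, 195], [110, 152, 194], [109, 159, 191], [109, 164, 190], [109, 165, 192], [109, 165, 193]]
[0.48420306 0.04870347 0.032     ]
```

View pics/c1.png

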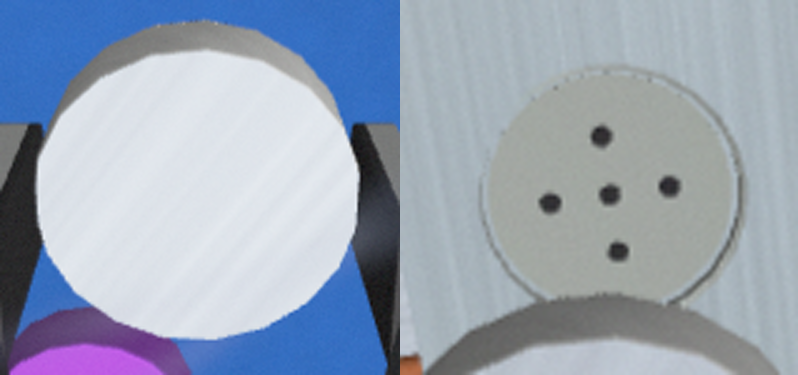

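Left crop: the disc's top face spans columns 254.4–383.6 and rows 260–375.3, held squarely. Right crop: the recess's centre hole is at image (321,221.7).

```bash
python3 - <<'E'
from h import *
d=np.load('pics/w4.png.npz');d5=np.load('pics/w5.png.npz')
M=np.array(manip.camera('wrist')['mount'])
for z in(.0085,.010,):
    t=[ray(d,M,u,v,z) for u,v in((319,260),(319,375.3),(254.4,318),(383.6,318))]
    print(z,t[0][0]-t[1][0],(t[0][0]+t[1][0])/2,t[3][1]-t[2][1],(t[3][1]+t[2][1])/2)
g=ray(d5,d5['T'],321,221.7,.026);print(g)
# edges of the mouth: left/right at row of centre
print([ray(d5,d5['T'],265+(u-400)/3.75,170+v/3.75,.032).round(4) for u,v in((482,185),(743,185),(615,64))], manip.get_time())
E
```

```text
0.0085 0.05498836556776058 -0.0003600256243429349 0.05443655294000539 0.00014929081429472524
0.01 0.05562423316729077 -0.001255333237822228 0.05506603955753369 0.00015140269308300258
[0.48640577 0.0487509  0.026     ]
[array([0.4827, 0.0194, 0.032 ]), array([0.4827, 0.0791, 0.032 ]), array([0.455 , 0.0498, 0.032 ])] 13.7333
```

```bash
python3 - <<'E'
from h import *
o=down(np.pi)
manip.move_to([.536,.048,.085],o); manip.hold(.2)
c,T=snap('wrist','w6.png');q=proj(c,T,[.486,.048,.026]);print(q,manip.get_position(),manip.get_time())
u,v=q.astype(int);u0,v0=u-75,max(0,v-75)
print(u0,v0)
cv2.imwrite('pics/c2.png',cv2.resize(cv2.imread('pics/w6.png')[v0:v0+150,u0:u0+150],(600,600),interpolation=cv2.INTER_CUBIC))
E
```

```text
[318.22469297 181.56416521] [0.53660751 0.04812511 0.08676426] 14.55
243 106
```

View pics/c2.png

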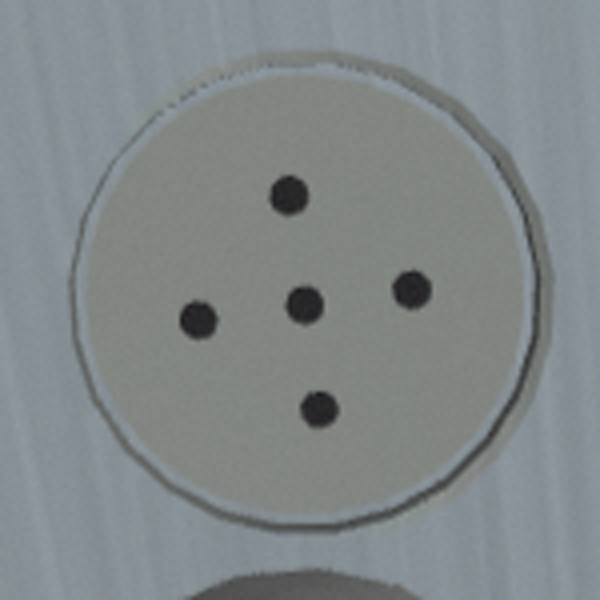

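The centre hole is at image (319.2,182.2), within 1 px of the prediction, so the recess position is confirmed. Inserting now.

```bash
python3 - <<'E'
from h import *
d=np.load('pics/w6.png.npz');g=ray(d,d['T'],319.25,182.25,.026);print(g)
x,y=g[0]-.0004,g[1]
manip.servo_line([x,y,.085],rate=.15);
e=manip.get_position()-[x,y,.085];print('err',e)
cx,cy=x-e[0],y-e[1]
manip.servo_line([cx,cy,.062],rate=.1)
p=manip.get_position();cx+=x-p[0];cy+=y-p[1];f0=manip.get_contact_force();print(p,f0)
z=.060
while z>.046:
    z-=.001;manip.servo_line([cx,cy,z],rate=.04)
    f=manip.get_contact_force()-f0;p=manip.get_position()
    if f[2]>4: break
print(z,p,f,manip.get_time())
E
```

```text
[0.4863577  0.04853539 0.026     ]
err [1.05862130e-03 7.71681867e-05 7.75509298e-04]
[0.48525989 0.04843065 0.06158064] [-0.49423186 -0.25636372 -1.24660783]
0.04999999999999999 [0.4857036  0.04857371 0.05046928] [-2.35617319 -0.59502828  7.24315259] 17.9167
```

```bash
python3 - <<'E'
from h import *
o=down(np.pi)
manip.command_gripper(.075,40); manip.hold(.1)
x,y,z=manip.get_position(); print(x,y,z,manip.get_grip_force())
manip.servo_line([x,y,.11],rate=.15)
manip.move_to([.56,-.06,.20],o); manip.hold(.3)
c,T=snap('wrist','w7.png');print(manip.get_time(),manip.get_position())
for p in([.4864,.0485,.042],[.557,-.141,.066],[.528,-.1,.121]): print(proj(c,T,p))
E
```

```text
0.48558281563859157 0.04855816483471071 0.04992154101600254 0.0
19.9417 [ 0.55943609 -0.05917335  0.19931658]
[458.40451425 135.29892885]
[210.9510891  232.06865203]
[248.68489588 211.06325763]
```

View pics/w7.png

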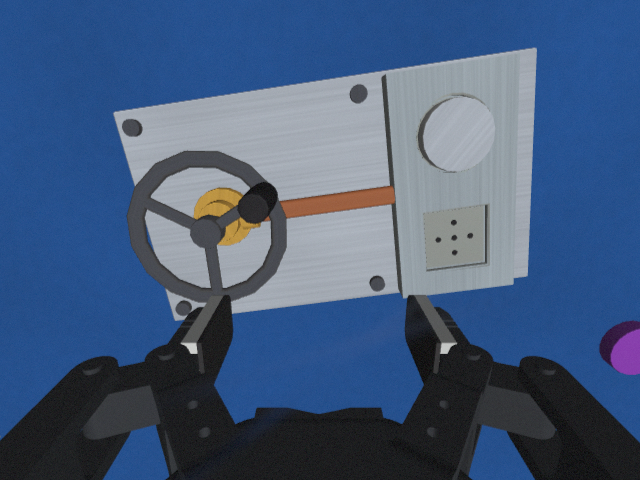

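The blank sits in the recess at (458,134), as predicted for a seated blank. The wheel rim spans columns 127–287 and rows 150–301, and the top of the handle is at about (254,208).

```bash
python3 - <<'E'
from h import *
d=np.load('pics/w7.png.npz');T=d['T']
P=[ray(d,T,u,v,.064) for u,v in((127,222),(287,225),(203,150),(214,301))]
for p in P: print(p.round(4))
print('hub',ray(d,T,207,231,.068).round(4),'handle',ray(d,T,254,208,.121).round(4),'base',ray(d,T,266,194,.073).round(4))
from scipy.optimize import least_squares
print(least_squares(lambda q:[np.hypot(*(p[:2]-q[:2]))-q[2] for p in P],[.557,-.14,.061]).x)
# fixture direction prior
rr=np.array([.4864,.0485]);sr=ray(d,T,454.5,238,.026)[:2];print(sr,np.linalg.norm(sr-rr),np.arctan2(*(sr-rr)[::-1]))
E
```

```text
[ 0.5496 -0.2049  0.064 ]
[ 0.5519 -0.0831  0.064 ]
[ 0.4963 -0.1418  0.064 ]
[ 0.6164 -0.1445  0.064 ]
hub [ 0.5556 -0.1433  0.068 ] handle [ 0.5262 -0.0968  0.121 ] base [ 0.5265 -0.0967  0.073 ]
[ 0.55628024 -0.14406934  0.06060889]
[0.57407071 0.06169856] 0.08865864146368302 0.14942482342130495
```

```bash
cat > crank.py <<'E'
from h import *
C=np.array([.5561,-.1438]);Z=.100
def at(a,r=.055): return [C[0]+r*np.cos(a),C[1]+r*np.sin(a),Z]
def ang():
    p=manip.get_position()[:2]-C; return np.arctan2(p[1],p[0]),np.hypot(*p)
def tr(a,f): # radial, tangential (ccw) force on tool
    return f[0]*np.cos(a)+f[1]*np.sin(a),-f[0]*np.sin(a)+f[1]*np.cos(a)
E
python3 - <<'E'
from crank import *
h=[.5263,-.0968]
manip.command_gripper(.055,50)
manip.move_to([*h,.175],down(np.pi))
manip.servo_line([*h,Z],rate=.15); f0=manip.get_contact_force(); p=manip.get_position();print(p,f0)
manip.command_gripper(.01,50)
print(manip.get_width(),manip.get_grip_force(),manip.get_contact_force()-f0,ang(),manip.get_time())
np.save('f0.npy',f0)
a=np.arctan2(h[1]-C[1],h[0]-C[0])
for i in range(3):
    a-=np.radians(15); manip.servo_line(at(a),rate=.12)
    b,r=ang();print(np.round([a,b,r,*tr(a,manip.get_contact_force()-f0),manip.get_width(),manip.get_time()],4))
np.save('a.npy',a)
E
```

```text
[ 0.52720416 -0.09663102  0.10055003] [ 0.42786128  0.06260356 -0.25291233]
0.018209187947145617 48.851823722943664 [-0.0720904  -0.3567322   7.07560967] (np.float64(2.1238345280414093), np.float64(0.05484209563906017)) 21.6667
[ 1.87410e+00  1.84880e+00  5.49000e-02  3.10170e+00 -1.34530e+00
  1.86000e-02  2.19333e+01]
[ 1.6123e+00  1.5866e+00  5.5100e-02  2.6039e+00 -4.6200e-01  1.8300e-02
  2.2200e+01]
[ 1.35050e+00  1.32640e+00  5.52000e-02  3.16230e+00 -8.83300e-01
  1.82000e-02  2.24667e+01]
```

```bash
python3 - <<'E'
from crank import *
f0=np.load('f0.npy');a=float(np.load('a.npy'));a0=2.123;hist=[]
while a0-a<5.7:
    st=np.radians(15 if a0-a<1.6 else 6)
    a-=st; manip.servo_line(at(a),rate=.12)
    b,r=ang();b=a+(b-a+np.pi)%(2*np.pi)-np.pi
    fr,ft=tr(a,manip.get_contact_force()-f0);hist.append([a,b,r,fr,ft])
    if ft>7 or b-a>.08: break
print(np.round(hist[-6:],3),max(abs(h[3]) for h in hist),manip.get_width(),manip.get_grip_force(),manip.get_time())
np.save('a.npy',a)
E
```

```text
[[ 1.089  1.066  0.055  2.58  -1.631]
 [ 0.827  0.805  0.055  1.609 -1.607]
 [ 0.565  0.543  0.056  2.492 -1.525]
 [ 0.303  0.282  0.056  2.694 -1.933]
 [ 0.199  0.184  0.056  0.776 -1.247]
 [ 0.094  0.136  0.056  2.588 13.584]] 2.693616077743086 0.01846211515666288 52.56526152428705 24.0333
```

```bash
python3 - <<'E'
from crank import *
f0=np.load('f0.npy');a=float(np.load('a.npy'))
a-=.04;manip.servo_line(at(a),rate=.1);manip.hold(.3)
print(a,ang(),tr(a,manip.get_contact_force()-f0),manip.get_width(),manip.get_time())
c,T=snap('wrist','w8.png')
E
```

```text
0.05383651724416886 (np.float64(0.13265927777504236), np.float64(0.055516142927040775)) (np.float64(2.3128008182811843), np.float64(23.215670175883737)) 0.018500077607186527 24.5833
```

View pics/w8.png

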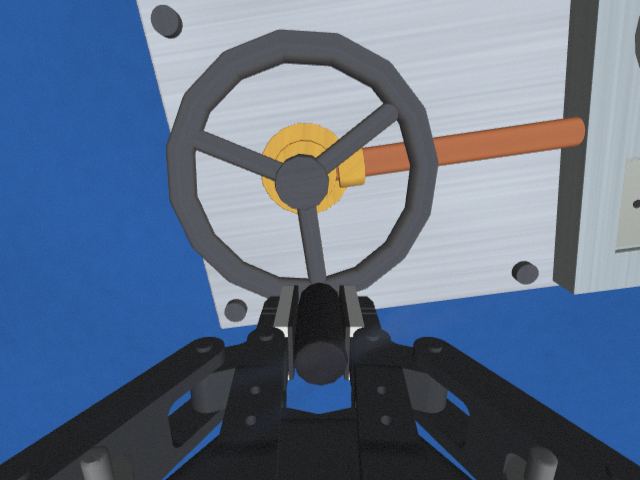

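The wheel is firmly at its stop: 23 N of push gives no further motion, and the handle is well held between the pads. Backing off two turns.

```bash
python3 - <<'E'
from crank import *
f0=np.load('f0.npy');s=.136;tgt=s+4*np.pi;hist=[];a=s
N=50
for a in np.linspace(s,tgt,N+1)[1:]:
    manip.servo_line(at(a),rate=.12)
    b,r=ang();d=(b-a+np.pi)%(2*np.pi)-np.pi;fr,ft=tr(a,manip.get_contact_force()-f0);hist.append([a,d,r,fr,ft,manip.get_width()])
    if abs(d)>.12 or np.hypot(fr,ft)>20: print('ABORT');break
print(np.round(hist[::8]+hist[-1:],3),manip.get_time())
if len(hist)==N:
    a-=d;manip.servo_line(at(a),rate=.1);manip.hold(.5)
    b,r=ang();print((b-tgt+np.pi)%(2*np.pi)-np.pi,manip.get_grip_force(),manip.get_time())
    c,T=snap('scene','s9.png');i=c['image']
    w=manip.camera('wrist')['image']
    cv2.imwrite('pics/fin.png',np.hstack([cv2.resize(w[:,:,::-1],(400,300)),cv2.resize(i[180:330,200:400,::-1],(400,300))]))
E
```

```text
[[ 3.8700e-01  1.2000e-02  5.6000e-02  2.2630e+00  1.2410e+00  1.8000e-02]
 [ 2.3980e+00  1.2000e-02  5.5000e-02 -6.7000e-01  2.1940e+00  1.8000e-02]
 [ 4.4090e+00  1.4000e-02  5.5000e-02 -2.5820e+00  2.0500e+00  1.9000e-02]
 [ 6.4190e+00  1.0000e-02  5.6000e-02  2.8860e+00  7.6000e-02  1.8000e-02]
 [ 8.4300e+00  1.4000e-02  5.5000e-02 -1.0900e+00  2.0350e+00  1.8000e-02]
 [ 1.0440e+01  1.5000e-02  5.5000e-02 -1.8870e+00  1.5050e+00  1.8000e-02]
 [ 1.2451e+01  1.0000e-02  5.6000e-02  1.2430e+00  7.3600e-01  1.8000e-02]
 [ 1.2702e+01  1.1000e-02  5.6000e-02  1.8420e+00  1.6640e+00  1.8000e-02]] 38.0
-0.007642405005624298 52.61621072888374 38.75
```

View pics/fin.png

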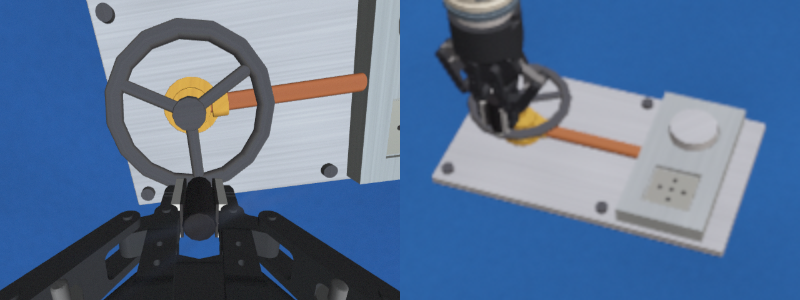

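The wheel is back at the stop's bearing after two turns with the handle gripped, and the blank is still seated.

```bash
python3 -c "
from rig import manip;print(manip.sign_off())"
```

```text
the job is handed in; nothing more can be done
None
```

The job is handed in: the round blank is seated in its recess, and the valve was closed to its stop and backed off two turns (measured within about 0.01 rad), with the handle still gripped at about 50 N; `sign_off()` returned no verdict.

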